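# Seal the gasketed control box with its T-handle latch

## Robot

A 6-joint arm with a two-finger parallel gripper is mounted at the origin on a cart in front of the work surface, level with it; the furniture and walls round the work are solid. World frame = base frame: x ahead of the robot, y to its left, z up, the work surface at z = 0. Lengths are in mm, angles in degrees, forces in N, time in s.
With the tool pointing down it reaches from about 300 to 850 mm from the base axis. Payload 4.2 kg.
Tool frame: the origin (TCP) lies at the very end of the fingers, on their centre line; the grasp point (between the pads) lies 19 mm behind it; z points along the fingers, x is the direction in which the jaws open and shut, and the axes are right-handed (so a half turn about z gives the same grasp; the last joint's range is limited). The gripper opens to 91 mm and grips with 3 to 60 N. Pads are 32 mm wide; open, the fingers measure 118 mm over their backs; the gripper's body (76 mm by 178 mm) begins 60 mm behind the grasp point.
Start: joints at [-73.281, 18.312, 89.639, -0, 72.044, -1.146], TCP at [176.398, -547.293, 183.876] pointing down, gripper open.
Joint ranges: [-177.97, 177.97], [-48.28, 115.42], [12.27, 149.76], [-77.06, 257.06], [2.81, 150.46], [-146.56, 146.56]. Speed limits (degrees/s): [147.25, 147.25, 180, 180, 180, 180].

## Interface

Orientations are given as [roll, pitch, yaw] about the fixed x, y, z axes, in that order (R = Rz(yaw) Ry(pitch) Rx(roll)).
In Python, from workcell import env gives the robot as it stands.
- The arm moves only by the tool servo_tool, never from a script. Its argument "plan" is a list of rows, each a list of 3 entries, a list of its own where there are three numbers: the turn, a rotation vector about the tool's x, y, z in degrees, then the shift along the tool's x, y, z in mm, then the finger opening in mm, from 0 to 91.2. In form: [[[ax, ay, az], [dx, dy, dz], claw], ...]. A call has exactly 10 rows; each row shifts and turns the pose as measured when the row begins, along the tool's axes as they then stand; what a row does not reach is not made up. A row lasts 1/8 s, in which the tool goes at most 62.5 mm and 10.7 degrees, less where a joint would pass 70% of its speed; a pose out of reach is approached as far as the arm can. A call with a gripper value outside its range is refused whole. The fingers move at their own pace and stop on an object; "squeeze" is the grip in N (left out, the last holds). Time passes only in rows, so rows that do not move let the fingers close, or fill a call up. It gives the time, the measured TCP pose, the force and the opening at its end, in the units of the state.
- env.state(): the state, without advancing time (a new reading comes with each control period).
- env.grab_frame(name): name is "side" or "top"; returns a dict with "pixels" (384x512x3 uint8, red, green, blue), "intrinsics" (3x3 intrinsics, pixels), "eye" and "attitude" of the camera in the world. Camera axes: x right, y up, looking along -z (the intrinsics and any distortion apply to the point x, -y, -z); pixel columns grow to the right and rows downward; lengths in mm; the calibration is good to about 2 mm. A picture is of the moment at which its call begins. There is no depth.
- env.job_done(): hands the job in, once; it reports no verdict.
The state is a dict: "time_s": time; "qpos": joint angles; "qvel": joint speeds; "effort": joint torques, N m; "ee_pos": TCP position; "ee_rot": TCP orientation; "force": force on the tool from outside, world axes, zero at the start; "torque": the same for the moment, N m; "gripper_width": finger opening in mm.
Only numpy, scipy, OpenCV 4.12 (cv2) and the standard library are available. Lean on these libraries where they do the work, as an engineer would, in place of code of your own. Each camera call takes 0.05 s, during which the arm holds its last target.

## Task

Two identical grey control boxes lie on the bench with their doors facing up. On one of them the door still stands proud on its gasket: turn its T-handle clockwise (seen from above) all the way to its stop, so that the door is drawn down tight, then let go. Leave the other box's handle, which is already tight, as it is.

Things in the scene. Friction and masses are not known exactly. Their poses are not given: they have to be found in the camera images.
- t_handle (a point): Centre of the black T-handle bar on the loose-doored box; in mm: 80 long, 14 wide, 16 tall, on a 13 mm stem, underside 22 above the door; 130 above the bench at first, sinks up to 6.5 as turned. x along the bar, y across, z up the turning axis, through this point. Box grey, fixed, 200x150, 94 tall, hinges on its far 150 edge, handle 35 from the near edge; left or right, turned up to 20 deg.
- slack_latch (a joint): Turn of that T-handle, rad, growing clockwise seen from above: 0 = bar square to the hinge line, 1.5 = home against its stop (bar parallel to the hinge line); starts at 0.1 to 0.35. Takes at most about 0.15 N m and stays where it is left.
- slack_door (a joint): Angle of that box's door, rad, about its hinges, 165 mm from the handle: 0 = drawn tight on the gasket, 0.032 to 0.04 = proud as at the start (6 to 8 mm at the near edge). Turning the handle draws it down evenly.
- other_handle_end (a point): A point 35 mm from the turning axis, near one end of the same kind of T-handle bar on the other, already tight box (bar lies parallel to its hinge line); x runs along that bar, away from the turning axis. This handle must stay as it is. (Beware also of the fixed 40 mm square post, over 1 m tall, at the near left corner of the bench, at x = 0.335, y = 0.37 m.)

How it is judged (in metres and radians):
At the end, for the whole second after the job is handed in: The loose box's T-handle is turned home (within 0.2 rad of its stop at 1.5 rad) and at rest, its door is drawn down (less than 0.008 rad open, about 1.5 mm at the edge) (value of joint slack_latch above 1.3 rad and value of joint slack_door below 0.008 rad and velocity of joint slack_latch below 0.05 rad/s); the robot touches nothing.
It fails at once if the already tight box's T-handle was turned (its bar end moved more than 8 mm) (distance of other_handle_end from where it was at the start of the episode above 0.008 m).
It also fails if it takes over 37 s, if anything falls off the work surface, if the arm or the gripper's body presses on something with over 40 N, if the wrist force passes 120 N, or if a joint passes its speed limit or range.

## Working session

There is one attempt and no reset: what is moved stays moved. The work goes in short steps, Python scripts to look and compute and a tool call to move; the robot and the scene stay as the last step left them, time stands still between calls to the robot, and variables do not carry over. Pictures are saved under pics/ and viewed, and the job is handed in when it is done.

Besides the shell and the picture viewer there is one more tool, called after "Call:" as name([rows], argument=value, ...), one row to a line, values as JSON. servo_tool: Moves the arm, as the interface text tells. Its arguments: {"type":"object","properties":{"plan":{"type":"array"},"squeeze":{"type":"number"}},"required":["plan"]}

```bash
mkdir -p pics; ls
python3 - <<'E'
from workcell import env
import cv2,numpy as np
np.set_printoptions(precision=3,suppress=True)
for n in("side","top"):
    f=env.grab_frame(n); cv2.imwrite(f"pics/{n}0.png",f["pixels"][:,:,::-1]); print(n,f["intrinsics"],f["eye"],f["attitude"],f.keys())
print(env.state())
E
```

```text
pics
side [[447.496   0.    255.035]
 [  0.    447.496 189.432]
 [  0.      0.      1.   ]] [470.563 842.204 585.229] [  65.473   -1.451 -171.843] dict_keys(['pixels', 'intrinsics', 'eye', 'attitude'])
top [[420.549   0.    251.353]
 [  0.    420.549 195.574]
 [  0.      0.      1.   ]] [415.135 -93.833 969.482] [  9.927   0.753 -91.279] dict_keys(['pixels', 'intrinsics', 'eye', 'attitude'])
{'time_s': 0.1, 'qpos': array([-73.28 ,  18.348,  89.697,  -0.003,  72.045,  -1.146]), 'qvel': array([-0.023, -0.022, -0.22 ,  0.028, -0.022, -0.055]), 'effort': array([  0.   , -41.333, -23.251,   0.073,   0.042,  -0.   ]), 'ee_pos': array([ 176.246, -546.814,  183.118]), 'ee_rot': array([179.999,   0.09 , -72.134]), 'force': array([-0.704,  0.076, -0.487]), 'torque': array([-0.013, -0.025, -0.022]), 'gripper_width': 90.97482518873794}
```

View pics/top0.png

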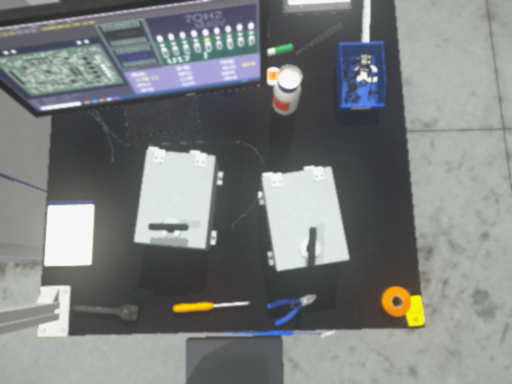

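View pics/side0.png

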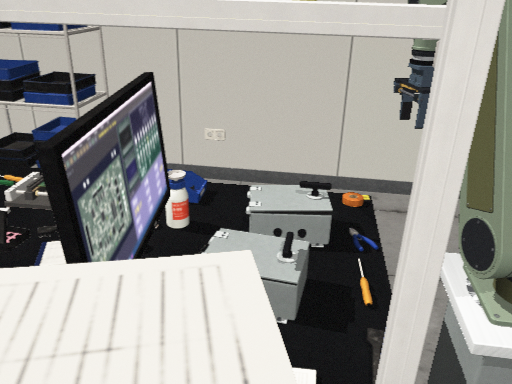

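Top view: the loose box is on the right, with its bar nearly square to the hinges at about (312,245). The tight box is on the left, with its bar parallel to the hinges at about (168,226). The side view agrees.

```bash
cat > h.py <<'E'
import cv2,numpy as np
from scipy.spatial.transform import Rotation as R
np.set_printoptions(precision=2,suppress=True)
def ray(f,uv):
    K=f["intrinsics"];u,v=uv
    d=np.array([(u-K[0,2])/K[0,0],-(v-K[1,2])/K[1,1],-1])
    return np.array(f["eye"]),R.from_euler("xyz",f["attitude"],degrees=True).apply(d)
def onz(f,uv,z):
    e,d=ray(f,uv); return e+d*(z-e[2])/d[2]
def proj(f,p):
    K=f["intrinsics"];c=R.from_euler("xyz",f["attitude"],degrees=True).inv().apply(np.array(p)-f["eye"])
    return K[0,0]*c[0]/-c[2]+K[0,2],-K[1,1]*c[1]/-c[2]+K[1,2]
def dark(f,box,thr=70):
    x0,x1,y0,y1=box; g=f["pixels"][y0:y1,x0:x1].max(2)
    m=(g<thr).astype(np.uint8)
    n,l,s,c=cv2.connectedComponentsWithStats(m)
    return m,n,l,s,c
E
python3 - <<'E'
from workcell import env
from h import *
f=env.grab_frame("top"); p=f["pixels"]
g=p.max(2)
# grey box masks
m=((g>110)&((g.astype(int)-p.min(2))<30)).astype(np.uint8)
cs,_=cv2.findContours(m,cv2.RETR_EXTERNAL,cv2.CHAIN_APPROX_SIMPLE)
for c in cs:
    if 3000<cv2.contourArea(c)<12000:
        (cx,cy),wh,a=cv2.minAreaRect(c)
        if not(100<cx<360 and 150<cy<280):continue
        print("box",(cx,cy),wh,a)
        b=cv2.boxPoints(cv2.minAreaRect(c)); 
        for q in b: print(q,onz(f,q,97))
        print(np.linalg.norm(onz(f,b[0],97)-onz(f,b[1],97)),np.linalg.norm(onz(f,b[2],97)-onz(f,b[1],97)))
for name,box in(("loose",(285,335,215,266)),("tight",(143,205,205,243))):
    mm,n,l,s,c=dark(f,box)
    for i in range(1,n):
        if s[i,4]>40:
            ys,xs=np.where(l==i); pts=np.c_[xs+box[0],ys+box[2]].astype(np.float32)
            r=cv2.minAreaRect(pts); print(name,s[i],r)
            W=np.array([onz(f,q,136)[:2] for q in pts]); cc=W.mean(0); w,v=np.linalg.eigh(np.cov((W-cc).T)); d=v[:,1]
            t=(W-cc)@d; print(cc,"ang",np.degrees(np.arctan2(d[1],d[0])),"len",np.ptp(t),"wid",np.ptp((W-cc)@v[:,0]), "mid",cc+d*(t.max()+t.min())/2)
x=cv2.resize(p[140:280,120:370],None,fx=3,fy=3,interpolation=cv2.INTER_CUBIC);cv2.imwrite("pics/topz.png",x[:,:,::-1])
f=env.grab_frame("side");x=cv2.resize(f["pixels"][170:330,190:390],None,fx=3.5,fy=3.5,interpolation=cv2.INTER_CUBIC);cv2.imwrite("pics/sidez.png",x[:,:,::-1])
E
```

```text
box (301.4445495605469, 216.76321411132812) (101.10096740722656, 81.04763793945312) 80.3947982788086
[253.05 173.68] [615.2  -90.45  97.  ]
[332.97 160.16] [ 640.42 -261.48   97.  ]
[349.84 259.84] [ 429.69 -284.18   97.  ]
[269.92 273.37] [ 406.13 -120.05   97.  ]
172.87166532171847 211.94656660813524
box (175.10769653320312, 197.13845825195312) (73.92469787597656, 99.97199249267578) 7.125016689300537
[132.23 242.15] [476.09 163.41  97.  ]
[144.63 142.95] [689.15 142.21  97.  ]
[217.98 152.12] [664.53 -16.26  97.  ]
[205.58 251.32] [453.74  11.15  97.  ]
214.10659400430026 160.37225682294743
```

View pics/topz.png

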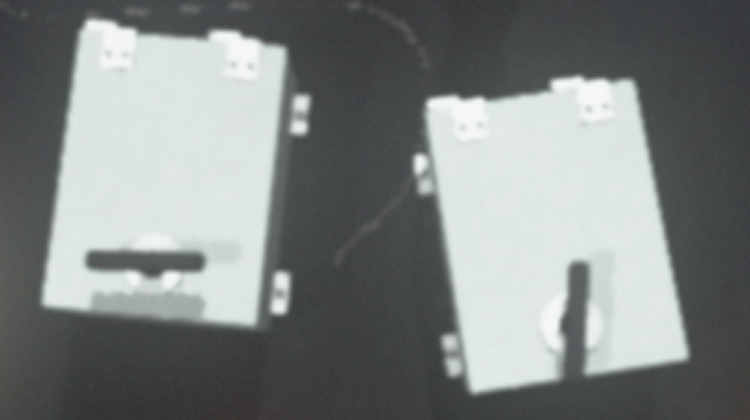

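View pics/sidez.png

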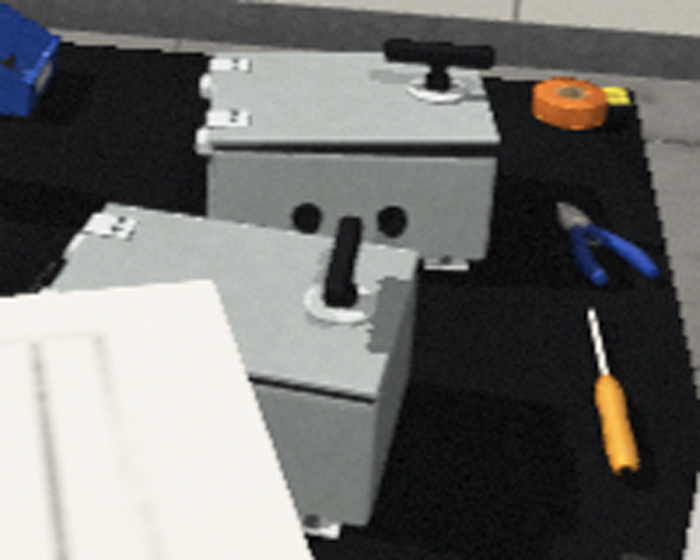

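Run:
```python
from workcell import env
from h import *
f=env.grab_frame("top"); g=f["pixels"].max(2).astype(int)
print("rows: far end profile col 313", g[220:275,312], )
# subpixel lateral edges by weighted darkness, rows 232..262
L=[]
for v in range(230,264):
    row=g[v,300:330].astype(float); print(v,g[v,303:323]) if v%6==0 else 0
```

```text
rows: far end profile col 313 [231 232 232 232 231 225 199 146 109 100  98  98  99  99  97  98  97  98
  97  97  96  96  97  97  97  95  95  96  95  95  94  94  94  94  91  93
  93  91  90  91  90  92  91  90  87  85  80  76  74  71  71  73  70  70
  70]
234 [232 233 232 231 227 211 153 107  98  97  98 101 117 159 199 214 216 215
 215 217]
240 [239 244 245 243 229 181 127 100  97  96  98 107 145 189 215 216 216 215
 216 215]
246 [246 246 241 200 129  93  88  93  94  95  97 118 176 226 239 240 237 229
 219 215]
252 [245 244 233 213 175 128  98  91  93  94  97 124 186 231 239 236 228 220
 216 216]
258 [221 212 192 180 161 119  94  90  92  90  93 115 154 191 208 213 214 214
 215 216]
```

Run:
```python
from workcell import env
from h import *
f=env.grab_frame("top"); s=env.grab_frame("side"); g=f["pixels"].max(2).astype(float)
M=[]
for v in [*range(231,243),*range(254,262)]:
    r=g[v,300:330]; k=13
    while r[k]<162:k+=1
    ur=300+k-(r[k]-162)/(r[k]-r[k-1])
    k=11
    while r[k]<162:k-=1
    ul=300+k+(r[k]-162)/(r[k]-r[k+1])
    a=onz(f,(ul,v),138);b=onz(f,(ur,v),138);M.append(((a+b)/2)[:2]);
    if v%4==0:print(v,ul,ur,a[1]-b[1])
M=np.array(M); k=np.polyfit(M[:,0],M[:,1],1); d=np.array([1,k[0]]);d/=np.hypot(*d)
print("bar angle",np.degrees(np.arctan(k[0])))
far=onz(f,(313,227),138)[:2]; near=onz(f,(311.5,265),138)[:2]
print("far",far,"near",near,np.linalg.norm(far-near)); c=(far+near)/2; print("centre",c, "on line y", np.polyval(k,c[0]))
# box edges: left and right door edges, far edge
pts={'FL':(120+428/3,140+103/3),'FR':(120+634/3,140+82/3),'NR':(120+688/3,140+357/3),'NL':(120+472/3,140+391/3)}
P={n:onz(f,q,95 if n[0]=='F' else 101)[:2] for n,q in pts.items()}; print(P)
for a,b in(('FL','FR'),('NL','NR'),('NL','FL'),('NR','FR')):
    e=P[b]-P[a];print(a,b,np.linalg.norm(e),np.degrees(np.arctan2(e[1],e[0])))
ax=(P['FL']+P['FR']-P['NL']-P['NR']);ax/=np.linalg.norm(ax);nm=(P['NL']+P['NR'])/2;print("expected handle",nm+35*ax,np.degrees(np.arctan2(ax[1],ax[0])))
# side view ends
for q in((190+387/3.5,170+50/3.5),(190+497/3.5,170+57/3.5)): print("side",q,onz(s,q,134))
print("tight proj", [onz(f,(120+x/3,140+y/3),130)[:2] for x,y in((86,260),(205,260))])
```

```text
232 308.85714285714283 316.0952380952381 14.255294067613306
236 308.8032786885246 315.9756097560976 14.102851519567764
240 308.35714285714283 315.35555555555555 13.738966548882189
256 307.4313725490196 315.2352941176471 15.221829906608548
260 306.24 314.9555555555556 16.97336368819512
bar angle -6.248310964734166
far [ 494.79 -206.64] near [ 420.77 -200.2 ] 74.30345953973084
centre [ 457.78 -203.42] on line y -202.27502147171504
{'FL': array([ 613.72, -110.87]), 'FR': array([ 625.29, -257.51]), 'NR': array([ 431.34, -282.4 ]), 'NL': array([ 411.89, -135.15])}
FL FR 147.09625383226174 -85.48901019473723
NL NR 148.52219261369157 -82.47583413260048
NL FL 203.28158727471052 6.859542529273237
NR FR 195.5370650795975 7.31064855396539
expected handle [ 456.35 -204.46] 7.0807155826577395
side (300.57142857142856, 184.28571428571428) [ 491.8 -191.9  134. ]
side (332.0, 186.28571428571428) [ 413.7  -195.14  134.  ]
tight proj [array([504.01, 121.4 ]), array([502.12,  41.64])]
```

The loose bar's centre is about (456,-203), which agrees with the expected handle point from the door outline. The bar lies at about -5° and the box axis at +7°, so the latch is at about 0.2 rad. I'll grip across the bar at yaw +85° so joint 6 has room for the clockwise turn.

Call:
servo_tool([
  [[0, 0, 0], [-24, -37, 0], 91],
  [[0, 0, 0], [-24, -37, 0], 91],
  [[0, 0, 0], [-24, -37, 0], 91],
  [[0, 0, 0], [-24, -37, 0], 91],
  [[0, 0, 0], [-24, -37, 0], 91],
  [[0, 0, 0], [-24, -37, 0], 91],
  [[0, 0, 0], [-24, -37, 0], 91],
  [[0, 0, 0], [-24, -37, 0], 91],
  [[0, 0, 0], [-24, -37, 0], 91],
  [[0, 0, 0], [-24, -37, 0], 91],
])

```text
time_s: 1.6
ee_pos: [462.8, -198.2, 183.9]
ee_rot: [-179.9, -0.2, -72.5]
force: [0.7, -0.7, 0.1]
gripper_width: 91.0
```

Call:
servo_tool([
  [[0, 0, -10], [0, 0, 0], 91],
  [[0, 0, -10], [0, 0, 0], 91],
  [[0, 0, -10], [0, 0, 0], 91],
  [[0, 0, -10], [0, 0, 0], 91],
  [[0, 0, -10], [0, 0, 0], 91],
  [[0, 0, -10], [0, 0, 0], 91],
  [[0, 0, -10], [0, 0, 0], 91],
  [[0, 0, -10], [0, 0, 0], 91],
  [[0, 0, -10], [0, 0, 0], 91],
  [[0, 0, -10], [0, 0, 0], 91],
])

```text
time_s: 2.85
ee_pos: [464.8, -194.5, 184.0]
ee_rot: [179.8, -0.1, 31.2]
force: [-0.9, 0.1, 1.0]
gripper_width: 91.0
```

Call:
servo_tool([
  [[0, 0, -10], [0, 0, 0], 91],
  [[0, 0, -10], [0, 0, 0], 91],
  [[0, 0, -10], [0, 0, 0], 91],
  [[0, 0, -10], [0, 0, 0], 91],
  [[0, 0, -10], [0, 0, 0], 91],
  [[0, 0, -2], [0, 0, 0], 91],
  [[0, 0, 0], [-9, -7, 0], 91],
  [[0, 0, 0], [0, 0, 0], 91],
  [[0, 0, 0], [0, 0, 0], 91],
  [[0, 0, 0], [0, 0, 0], 91],
])

```text
time_s: 4.1
ee_pos: [456.0, -203.5, 184.2]
ee_rot: [179.8, 0.1, 84.9]
force: [0.2, -0.6, 0.3]
gripper_width: 90.9
```

Run:
```python
from workcell import env
from h import *
s=env.state(); print(s['time_s'],s['ee_pos'],s['ee_rot'],s['qpos'])
f=env.grab_frame("side"); g=env.grab_frame("top")
a=cv2.resize(f["pixels"][60:330,190:450],None,fx=1.5,fy=1.5);b=cv2.resize(g["pixels"][120:320,200:400],None,fx=2,fy=2)
cv2.imwrite("pics/pre.png",np.hstack([a[:400],b])[:,:,::-1])
```

```text
4.1 [ 455.97 -203.55  184.2 ] [179.78   0.1   84.91] [ -25.36   11.34   99.31   -0.02   69.11 -110.26]
```

View pics/pre.png

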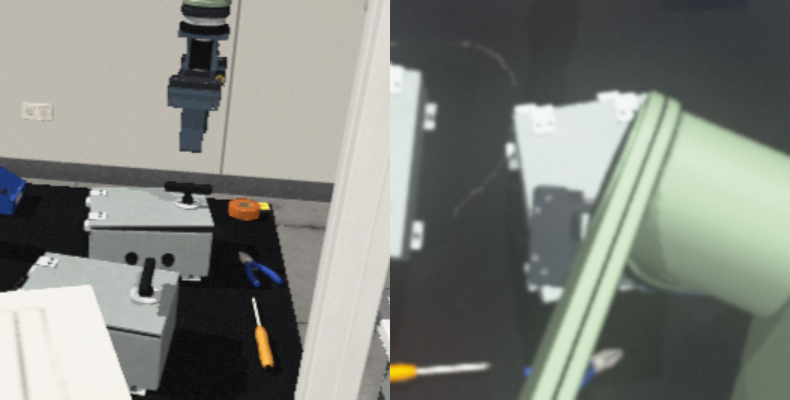

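Call:
servo_tool([
  [[0, 0, 0], [0, 0, 12], 91],
  [[0, 0, 0], [0, 0, 12], 91],
  [[0, 0, 0], [0, 0, 12], 91],
  [[0, 0, 0], [0, 0, 12], 91],
  [[0, 0, 0], [0, 0, 12], 91],
  [[0, 0, 0], [0, 0, 9], 91],
  [[0, 0, 0], [0, 0, 0], 91],
  [[0, 0, 0], [0, 0, 0], 60],
  [[0, 0, 0], [0, 0, 0], 40],
  [[0, 0, 0], [0, 0, 0], 40],
], squeeze=15)

```text
time_s: 5.45
ee_pos: [456.3, -203.4, 109.9]
ee_rot: [179.8, 0.1, 84.9]
force: [-0.3, 0.1, -0.6]
gripper_width: 64.1
```

Run:
```python
from workcell import env
from h import *
s=env.state(); print(s['time_s'],s['ee_pos'],s['ee_rot'],s['force'])
f=env.grab_frame("side")
cv2.imwrite("pics/pre2.png",cv2.resize(f["pixels"][120:250,230:380],None,fx=4,fy=4,interpolation=cv2.INTER_CUBIC)[:,:,::-1])
```

```text
5.45 [ 456.33 -203.37  109.87] [179.82   0.08  84.94] [-0.35  0.1  -0.61]
```

View pics/pre2.png

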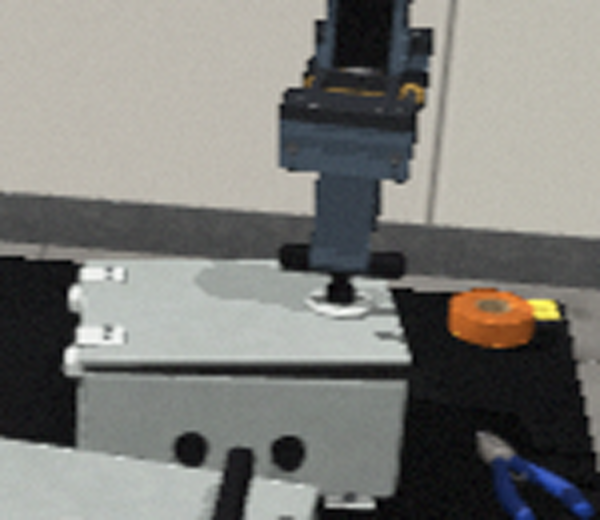

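The near finger is over the bar at its centre and clear of the door. Closing.

Call:
servo_tool([
  [[0, 0, 0], [0, 0, -2], 20],
  [[0, 0, 0], [0, 0, 0], 10],
  [[0, 0, 0], [0, 0, 0], 8],
  [[0, 0, 0], [0, 0, 0], 8],
  [[0, 0, 0], [0, 0, 0], 8],
  [[0, 0, 0], [0, 0, 0], 8],
  [[0, 0, 0], [0, 0, 0], 8],
  [[0, 0, 0], [0, 0, 0], 8],
  [[0, 0, 0], [0, 0, 0], 8],
  [[0, 0, 0], [0, 0, 0], 8],
], squeeze=15)

```text
time_s: 6.75
ee_pos: [456.4, -203.4, 112.3]
ee_rot: [179.8, 0.1, 84.9]
force: [-0.0, -0.5, 0.6]
gripper_width: 7.9
```

Run:
```python
from workcell import env
from h import *
s=env.state(); print(s['time_s'],s['ee_pos'],s['ee_rot'],s['force'],s['torque'],s['gripper_width'])
f=env.grab_frame("side")
cv2.imwrite("pics/pre3.png",cv2.resize(f["pixels"][120:250,230:380],None,fx=4,fy=4,interpolation=cv2.INTER_CUBIC)[:,:,::-1])
```

```text
6.75 [ 456.42 -203.41  112.28] [179.79   0.09  84.94] [-0.03 -0.54  0.58] [ 0.05 -0.14 -0.  ] 7.887683632294407
```

View pics/pre3.png

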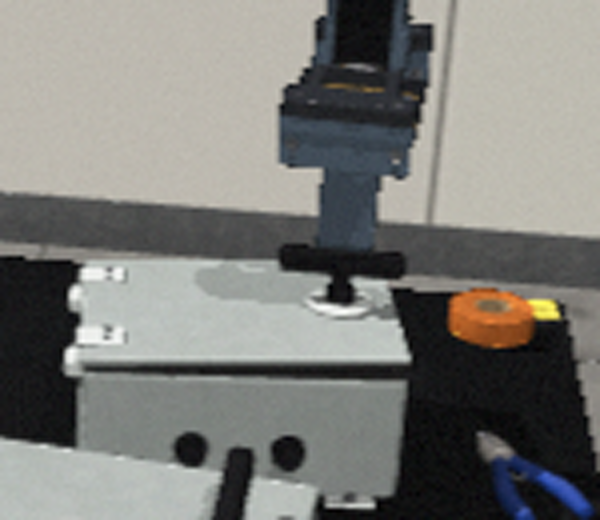

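Run:
```python
from workcell import env
from h import *
f=env.grab_frame("side");t=env.grab_frame("top")
def z(p): u,v=proj(f,p); return (round((u-230)*4),round((v-120)*4))
for n,p in dict(tipopen=(456,-158,110),tipclosed=(456,-199,112),bar_c=(456,-203,130),bar_far=(496,-207,130),bar_near=(416,-199,130),FL=(613.7,-110.9,97),NL=(411.9,-135.1,101),NR=(431.3,-282.4,101),FR=(625,-257,97),NLb=(411.9,-135.1,0)).items(): print(n,z(p))
cv2.imwrite("pics/top3.png",cv2.resize(t["pixels"][140:290,220:380],None,fx=4,fy=4,interpolation=cv2.INTER_CUBIC)[:,:,::-1])
print(env.state()['qpos'])
```

```text
tipopen (335, 320)
tipclosed (337, 289)
bar_c (340, 261)
bar_far (276, 253)
bar_near (404, 268)
FL (69, 350)
NL (407, 356)
NR (375, 256)
FR (86, 253)
NLb (391, 500)
[ -25.33   14.89  105.74   -0.02   59.13 -110.26]
```

View pics/top3.png

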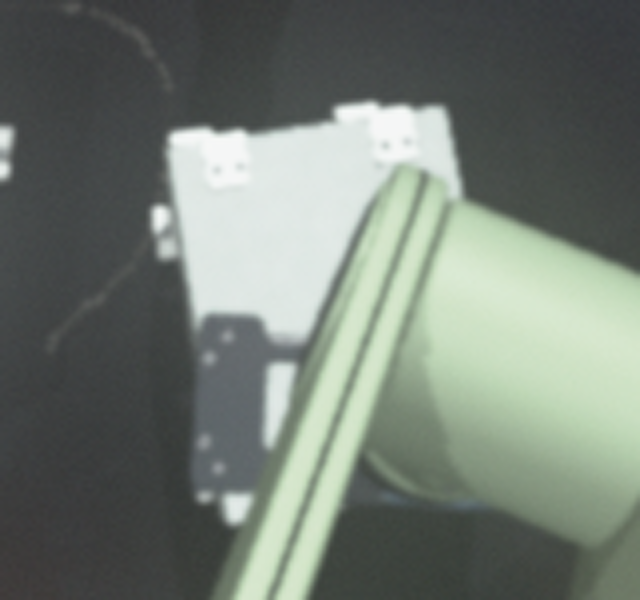

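Run:
```python
from workcell import env
from h import *
f=env.grab_frame("side")
I=cv2.imread("pics/side0.png")
print("start tcp",proj(f,(176.3,-547,184)), "body", proj(f,(176.3,-547,263)))
for s in(1,-1): print("open finger start",proj(f,(176.3+.307*s*45,-547-.952*s*45,184)))
P=cv2.imread("pics/pre.png")
for s in(1,-1): u,v=proj(f,(456,-203.5+45*s,184)); print("pre",(u-190)*1.5,(v-60)*1.5)
J=f["pixels"][:,:,::-1]
cv2.imwrite("pics/cmp.png",np.hstack([cv2.resize(I[10:140,370:470],None,fx=4,fy=4,interpolation=cv2.INTER_CUBIC),cv2.resize(J[60:190,265:365],None,fx=4,fy=4,interpolation=cv2.INTER_CUBIC)]))
for z in (112,131,191):print(z,[( (u-265)*4+400,(v-60)*4) for u,v in [proj(f,(456,-203,z))]])
```

```text
start tcp (np.float64(409.5348277487983), np.float64(132.11525338238408)) body (np.float64(413.9436916474234), np.float64(106.94319981336992))
open finger start (np.float64(402.7824223032484), np.float64(127.89687240607239))
open finger start (np.float64(416.691879664129), np.float64(136.58642619473397))
pre 189.48120919472433 167.83762580812146
pre 190.44393721081855 148.25722244518215
112 [(np.float64(597.2561189525618), np.float64(526.384238494295))]
131 [(np.float64(599.6737611134326), np.float64(499.06247995176625))]
191 [(np.float64(607.5349930907587), np.float64(410.22274783280375))]
```

View pics/cmp.png

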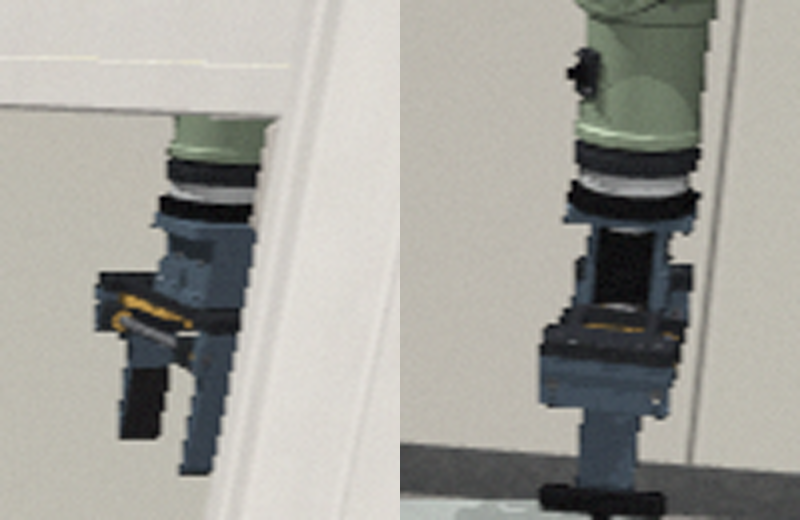

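Run:
```python
from workcell import env
from h import *
t=env.grab_frame("top")
for z in (191,221,250):
  for x in(418,494):
    u,v=proj(t,(x,-114,z)); print(x,z,(u-220)*4,(v-140)*4)
# triangulate plate far-left corner: top zoom (205,318)
f=env.grab_frame("side")
def tri(a,b):
    e1,d1=ray(t,a);e2,d2=ray(f,b);A=np.c_[d1,-d2];k=np.linalg.lstsq(A,e2-e1,rcond=None)[0];p,q=e1+k[0]*d1,e2+k[1]*d2;return (p+q)/2,np.linalg.norm(p-q)
T=lambda x,y:(220+x/4,140+y/4); S=lambda x,y:(265+(x-400)/4,60+y/4)
print("far upper",tri(T(203,318),S(541,345)),"near upper",tri(T(196,490),S(680,362)))
```

```text
418 191 191.90849353119893 509.3205743984113
494 191 187.1323168179715 343.1296609089553
418 221 193.67376853639485 509.0249173029936
494 221 188.67872773610793 336.29724452263486
418 250 195.52007292806434 508.7156890002698
494 250 190.29389536697886 329.16104439730475
far upper (array([ 497.49, -119.28,  258.63]), np.float64(0.38118700897578156)) near upper (array([ 422.78, -114.08,  256.26]), np.float64(5.822009438432539))
```

The two views disagree with the reported TCP: the whole gripper sits about 27–30 mm higher than reported, while x and y agree. The fingers therefore closed on air just above the bar and touched nothing. I'll reopen, descend in small steps and check by picture.

Call:
servo_tool([
  [[0, 0, 0], [0, 0, -5], 70],
  [[0, 0, 0], [0, 0, 0], 70],
  [[0, 0, 0], [0, 0, 0], 70],
  [[0, 0, 0], [0, 0, 0], 70],
  [[0, 0, 0], [0, 0, 0], 70],
  [[0, 0, 0], [0, 0, 0], 70],
  [[0, 0, 0], [0, 0, 0], 70],
  [[0, 0, 0], [0, 0, 5], 70],
  [[0, 0, 0], [0, 0, 5], 70],
  [[0, 0, 0], [0, 0, 5], 70],
])

```text
time_s: 8.3
ee_pos: [456.5, -203.5, 101.8]
ee_rot: [179.8, 0.1, 84.9]
force: [0.2, 1.1, -0.5]
gripper_width: 69.8
```

Call:
servo_tool([
  [[0, 0, 0], [0, 0, 3], 70],
  [[0, 0, 0], [0, 0, 3], 70],
  [[0, 0, 0], [0, 0, 3], 70],
  [[0, 0, 0], [0, 0, 2], 70],
  [[0, 0, 0], [0, 0, 0], 70],
  [[0, 0, 0], [0, 0, 0], 70],
  [[0, 0, 0], [0, 0, 0], 70],
  [[0, 0, 0], [0, 0, 0], 70],
  [[0, 0, 0], [0, 0, 0], 70],
  [[0, 0, 0], [0, 0, 0], 70],
])

```text
time_s: 9.55
ee_pos: [456.6, -203.5, 89.8]
ee_rot: [179.8, 0.1, 84.9]
force: [0.2, 0.2, -0.5]
gripper_width: 70.1
```

Run:
```python
from workcell import env
from h import *
s=env.state(); print(s['time_s'],s['ee_pos'],s['ee_rot'],s['force'])
f=env.grab_frame("side")
z=s['ee_pos'][2]
for y in(-168,-238):
  for o in(0,28): u,v=proj(f,(456,y,z+o)); print(y,o,(u-230)*4,(v-120)*4)
cv2.imwrite("pics/pre4.png",cv2.resize(f["pixels"][120:250,230:380],None,fx=4,fy=4,interpolation=cv2.INTER_CUBIC)[:,:,::-1])
```

```text
9.55 [ 456.57 -203.49   89.84] [179.78   0.1   84.94] [ 0.25  0.2  -0.46]
-168 0 333.1438227334181 341.8146805002084
-168 28 336.7476625558195 301.18203051269643
-238 0 335.7409831833568 295.0294048714285
-238 28 339.17563405744136 256.13000289738613
```

View pics/pre4.png

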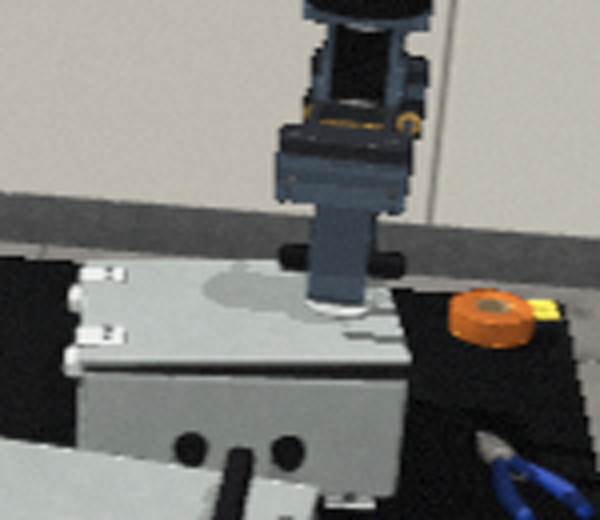

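The near fingertip shows at about (337,302), matching the +28 mm correction, so the tip is really at about 118. I'll lower it 3 mm and close.

Call:
servo_tool([
  [[0, 0, 0], [0, 0, 3], 30],
  [[0, 0, 0], [0, 0, 0], 8],
  [[0, 0, 0], [0, 0, 0], 8],
  [[0, 0, 0], [0, 0, 0], 8],
  [[0, 0, 0], [0, 0, 0], 8],
  [[0, 0, 0], [0, 0, 0], 8],
  [[0, 0, 0], [0, 0, 0], 8],
  [[0, 0, 0], [0, 0, 0], 8],
  [[0, 0, 0], [0, 0, 0], 8],
  [[0, 0, 0], [0, 0, 0], 8],
], squeeze=15)

```text
time_s: 10.85
ee_pos: [456.6, -203.4, 86.6]
ee_rot: [179.8, 0.1, 84.9]
force: [0.4, 0.4, 0.3]
gripper_width: 13.7
```

Run:
```python
from workcell import env
from h import *
s=env.state(); print(s['time_s'],s['ee_pos'],s['ee_rot'],s['force'],s['torque'],s['gripper_width'])
```

```text
10.85 [ 456.59 -203.37   86.58] [179.78   0.09  84.92] [0.37 0.36 0.28] [ 0.02 -0.12 -0.05] 13.652226670018102
```

Gripped: width is 13.7 mm (the bar is 14) with almost no side force. Turning clockwise.

Call:
servo_tool([
  [[0, 0, 4], [0, 0, 0.3], 8],
  [[0, 0, 4], [0, 0, 0.3], 8],
  [[0, 0, 4], [0, 0, 0.3], 8],
  [[0, 0, 4], [0, 0, 0.3], 8],
  [[0, 0, 4], [0, 0, 0.3], 8],
  [[0, 0, 4], [0, 0, 0.3], 8],
  [[0, 0, 4], [0, 0, 0.3], 8],
  [[0, 0, 4], [0, 0, 0.3], 8],
  [[0, 0, 4], [0, 0, 0.3], 8],
  [[0, 0, 4], [0, 0, 0.3], 8],
])

```text
time_s: 12.1
ee_pos: [456.0, -203.1, 83.3]
ee_rot: [179.8, 0.0, 44.0]
force: [-0.0, -0.7, -1.1]
gripper_width: 14.2
```

Run:
```python
from workcell import env
from h import *
s=env.state(); print(s['time_s'],s['ee_pos'],s['ee_rot'],s['force'],s['torque'],s['gripper_width'],s['qpos'])
f=env.grab_frame("side")
cv2.imwrite("pics/t1.png",cv2.resize(f["pixels"][120:250,230:380],None,fx=4,fy=4,interpolation=cv2.INTER_CUBIC)[:,:,::-1])
```

```text
12.1 [ 456.03 -203.08   83.33] [179.77   0.02  43.98] [-0.   -0.75 -1.1 ] [-0.06 -0.17  0.13] 14.174472078415818 [-25.25  16.63 108.09  -0.12  55.07 -69.17]
```

View pics/t1.png

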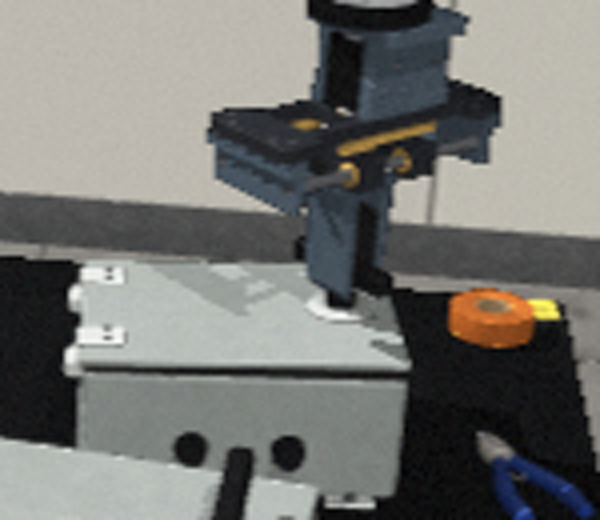

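The bar turns with the gripper, the door gap is shrinking and the torque is about 0.13 N m. Continuing toward the stop.

Call:
servo_tool([
  [[0, 0, 4], [0, 0, 0.3], 8],
  [[0, 0, 4], [0, 0, 0.3], 8],
  [[0, 0, 4], [0, 0, 0.3], 8],
  [[0, 0, 4], [0, 0, 0.3], 8],
  [[0, 0, 4], [0, 0, 0.3], 8],
  [[0, 0, 4], [0, 0, 0.3], 8],
  [[0, 0, 4], [0, 0, 0.3], 8],
  [[0, 0, 3], [0, 0, 0], 8],
  [[0, 0, 0], [0, 0, 0], 8],
  [[0, 0, 0], [0, 0, 0], 8],
])

```text
time_s: 13.4
ee_pos: [455.8, -202.9, 80.8]
ee_rot: [179.8, -0.1, 12.8]
force: [-1.0, 1.0, -0.6]
gripper_width: 13.7
```

Run:
```python
from workcell import env
from h import *
s=env.state(); print(s['time_s'],s['ee_pos'],s['ee_rot'],s['force'],s['torque'],s['gripper_width'],s['qpos'])
```

```text
13.4 [ 455.79 -202.95   80.8 ] [179.75  -0.05  12.75] [-0.98  1.01 -0.6 ] [-0.08 -0.17 -0.07] 13.696496535879215 [-25.2   16.78 108.31  -0.2   54.72 -37.84]
```

Call:
servo_tool([
  [[0, 0, 1.5], [0, 0, 0], 8],
  [[0, 0, 1.5], [0, 0, 0], 8],
  [[0, 0, 1.5], [0, 0, 0], 8],
  [[0, 0, 1], [0, 0, 0], 8],
  [[0, 0, 0], [0, 0, 0], 8],
  [[0, 0, 0], [0, 0, 0], 8],
  [[0, 0, 0], [0, 0, 0], 8],
  [[0, 0, 0], [0, 0, 0], 8],
  [[0, 0, 0], [0, 0, 0], 8],
  [[0, 0, 0], [0, 0, 0], 8],
])

```text
time_s: 14.65
ee_pos: [455.7, -202.9, 80.7]
ee_rot: [179.7, -0.0, 7.2]
force: [-0.3, 0.4, -0.9]
gripper_width: 15.4
```

Run:
```python
from workcell import env
from h import *
s=env.state(); print(s['time_s'],s['ee_pos'],s['ee_rot'],s['force'],s['torque'],s['gripper_width'])
f=env.grab_frame("side")
cv2.imwrite("pics/t2.png",cv2.resize(f["pixels"][120:250,230:380],None,fx=4,fy=4,interpolation=cv2.INTER_CUBIC)[:,:,::-1])
```

```text
14.65 [ 455.74 -202.93   80.72] [179.72  -0.04   7.22] [-0.34  0.38 -0.94] [ 0.03 -0.23  0.63] 15.351077964977673
```

View pics/t2.png

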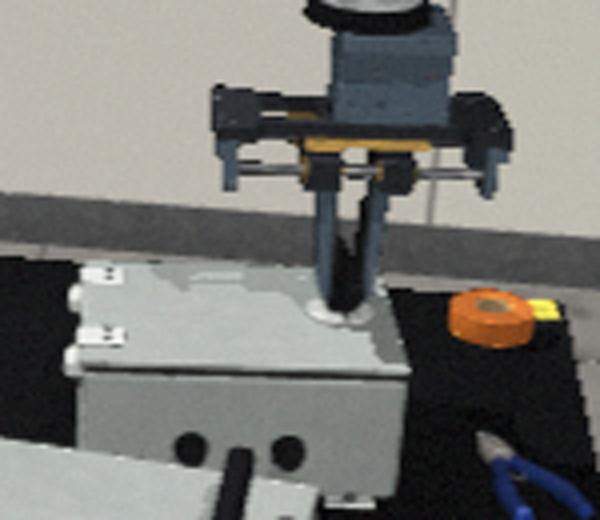

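The torque jumped to 0.63 N m and the jaws were forced to 15.4 mm, so the bar is on its stop. I'll unwind a little, open and lift.

Call:
servo_tool([
  [[0, 0, -2], [0, 0, 0], 8],
  [[0, 0, 0], [0, 0, 0], 20],
  [[0, 0, 0], [0, 0, 0], 40],
  [[0, 0, 0], [0, 0, 0], 60],
  [[0, 0, 0], [0, 0, 0], 60],
  [[0, 0, 0], [0, 0, 0], 60],
  [[0, 0, 0], [0, 0, 0], 60],
  [[0, 0, 0], [0, 0, 0], 60],
  [[0, 0, 0], [0, 0, 0], 60],
  [[0, 0, 0], [0, 0, -5], 60],
])

```text
time_s: 15.95
ee_pos: [455.5, -202.9, 85.9]
ee_rot: [179.8, -0.0, 9.1]
force: [0.3, -0.1, -0.9]
gripper_width: 60.5
```

Call:
servo_tool([
  [[0, 0, 0], [0, 0, -10], 60],
  [[0, 0, 0], [0, 0, -15], 60],
  [[0, 0, 0], [0, 0, -15], 60],
  [[0, 0, 0], [0, 0, -15], 60],
  [[0, 0, 0], [0, 0, -15], 60],
  [[0, 0, 0], [0, 0, -15], 60],
  [[0, 0, 0], [0, 0, -15], 60],
  [[0, 0, 0], [0, 0, -15], 60],
  [[0, 0, 0], [0, 0, -10], 60],
  [[0, 0, 0], [0, 0, 0], 60],
])

```text
time_s: 17.2
ee_pos: [456.4, -202.8, 222.3]
ee_rot: [179.5, -0.4, 9.1]
force: [-0.5, 0.4, 1.1]
gripper_width: 60.1
```

Call:
servo_tool([
  [[0, 0, 0], [0, 25, 0], 60],
  [[0, 0, 0], [0, 25, 0], 60],
  [[0, 0, 0], [0, 25, 0], 60],
  [[0, 0, 0], [0, 25, 0], 60],
  [[0, 0, 0], [0, 25, 0], 60],
  [[0, 0, 0], [0, 25, 0], 60],
  [[0, 0, 0], [0, 25, 0], 60],
  [[0, 0, 0], [0, 25, 0], 60],
  [[0, 0, 0], [0, 25, 0], 60],
  [[0, 0, 0], [0, 0, 0], 60],
])

```text
time_s: 18.45
ee_pos: [491.7, -436.6, 219.0]
ee_rot: [179.8, -0.2, 9.0]
force: [-0.7, -1.0, -0.7]
gripper_width: 60.0
```

Run:
```python
from workcell import env
from h import *
s=env.state(); print(s['time_s'],s['ee_pos'],s['force'])
f=env.grab_frame("side"); t=env.grab_frame("top")
a=cv2.resize(f["pixels"][170:330,190:390],None,fx=2,fy=2,interpolation=cv2.INTER_CUBIC);b=cv2.resize(t["pixels"][130:290,120:370],None,fx=1.6,fy=2,interpolation=cv2.INTER_CUBIC)
cv2.imwrite("pics/end.png",np.hstack([a,b])[:,:,::-1])
```

```text
18.45 [ 491.66 -436.6   218.99] [-0.73 -0.97 -0.73]
```

View pics/end.png

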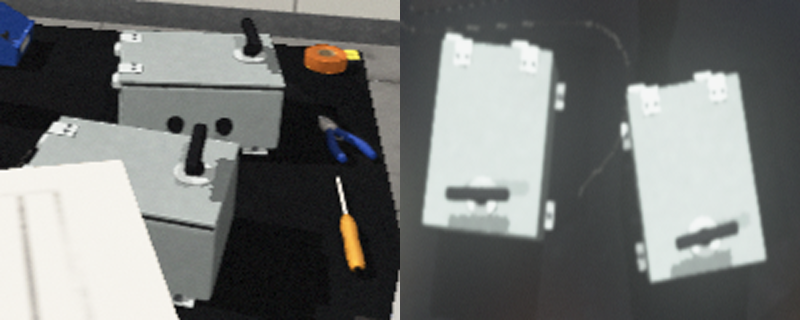

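The end view shows the loose bar now lying along the near edge at about (707,235), the door gap closed evenly, and the other handle looking unchanged. I'll check the angle and hand in.

Run:
```python
from workcell import env
from h import *
t=env.grab_frame("top"); t0={**t,"pixels":cv2.imread("pics/top0.png")}
def m(t,box,z):
    x0,x1,y0,y1=box; k=(t["pixels"][y0:y1,x0:x1].max(2)<125).astype(np.uint8)
    n,l,s,c=cv2.connectedComponentsWithStats(k); i=1+s[1:,4].argmax(); ys,xs=np.where(l==i)
    W=np.array([onz(t,(a+x0,b+y0),z)[:2] for a,b in zip(xs,ys)]);c=W.mean(0);d=np.linalg.eigh(np.cov((W-c).T))[1][:,1]
    if d[1]>0:d=-d
    return c,np.degrees(np.arctan2(d[1],d[0])),np.ptp((W-c)@d)
print("loose",m(t,(288,335,236,257),131)); b=(143,197,218,235)
print("tight now",m(t,b,131),"before",m(t0,b,131))
env.job_done()
```

```text
loose (array([ 455.24, -203.44]), np.float64(-78.37411285791882), np.float64(76.06776565181679))
tight now (array([502.59,  83.3 ]), np.float64(-93.07367177253519), np.float64(76.70975970482078)) before (array([502.58,  83.26]), np.float64(-93.05774803214636), np.float64(76.70872131761726))
the job is handed in; nothing more can be done
```

The loose box was the right-hand one. I gripped its T-handle across the bar, turned it about 75° clockwise to its stop, let go, moved clear and handed the job in at about 18.6 s of the 37 s allowed.

**Loose box:** At the stop the torque rose to 0.63 N m and the jaws were forced open to 15.4 mm. The final picture puts the bar at -78.4° against the box's +7.1° axis. That is a turn of about 1.49 rad, with the stop at 1.5. The door gap looks closed in the side view, but I did not measure the door angle.

**Other box:** Its handle has not moved. The bar measured -93.07° at the end and -93.06° before, with the same centre to within 0.1 mm.

**What disagreed:** In the pictures the fingertips sat about 28 mm higher than the reported TCP height, though x and y matched. Because of this my first grasp closed on air just above the bar. It touched nothing, and I corrected the height from the pictures before gripping again.

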